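# Index the dose wheel to its third stop and hold it

### The arm

A 6-joint arm with a two-finger parallel gripper is mounted at the origin on a cart in front of the work surface, level with it; the furniture and walls round the work are solid. World frame = base frame: x ahead of the robot, y to its left, z up, the work surface at z = 0. Lengths are in mm, angles in rad, forces in N, time in s.
With the tool pointing down it reaches from about 275 to 750 mm from the base axis. Payload 10.2 kg.
Tool frame: the origin (TCP) lies at the very end of the fingers, on their centre line; the grasp point (between the pads) lies 19 mm behind it; z points along the fingers, y is the direction in which the jaws open and shut (so a half turn about z gives the same grasp; the last joint's range is limited). The gripper opens to 85 mm and grips with 20 to 120 N. Pads are 22 mm wide; open, the fingers measure 114 mm over their backs; the gripper's body (76 mm by 85 mm) begins 54 mm behind the grasp point. The pads swing forward as they close: fully open they stand 13 mm farther back than shut.
Start: joints at [-1.439, 0.313, 1.498, -0, 1.331, -0.223], TCP at [182.374, -492.312, 231.294] pointing down, gripper open.
Joint ranges: [-2.94, 2.94], [-0.97, 2.17], [0.19, 2.56], [-1.23, 4.37], [0.02, 3.11], [-2.88, 2.88]. Speed limits (rad/s): [2.39, 2.39, 3.01, 3.14, 3.14, 3.14].

### API

Orientations are given as a unit quaternion [w, x, y, z].
In Python, from rig import sensors, imaging, ctrl gives the robot as it stands.
- The arm moves only by the shell command python3 -m creep 'ROWS' [FORCE]. ROWS is JSON, a list of rows, each an object with "grip": the finger opening in mm, from 0 to 85.4; "linear": the shift along the tool's x, y, z in mm, a list of three; "rot": the turn, a rotation vector about the tool's x, y, z in rad, a list of three. A call has 1 to 12 rows; each row shifts and turns the commanded pose from where the row before left it, along the tool's axes as they then stand; what a row does not reach is not made up. A row lasts 1/12 s, in which the tool goes at most 41.7 mm and 7.16 degrees, less where a joint would pass 70% of its speed; a pose out of reach is approached as far as the arm can. A call with a gripper value outside its range is refused whole. The fingers move at their own pace and stop on an object; FORCE is the grip in N (left out, the last holds). Time passes only in rows, so rows that do not move let the fingers close. It gives the time, the measured TCP pose, the force and the opening at its end, in the units of the state.
- sensors.sense(): the state, without advancing time (a new reading comes with each control period).
- imaging.capture(name): name is "scene" or "top"; returns (picture, depth): 384x512x3 uint8, red, green, blue; 384x512 float32, mm along the optical axis (not along the pixel's ray), 0 where there is no reading.
- imaging.camera_params(name): a dict with "intrinsics" (3x3 intrinsics, pixels), "k1" (the pictures are not rectified: a ray, as slopes to the right and down, at radius r is drawn at 1 + k1 r^2 times it, then the intrinsics apply), "R" (3x3) and "t" (3): a world point X has camera coordinates R X + t. Camera axes: x right, y down, z forward; pixel columns grow to the right and rows downward; lengths in mm; the calibration is good to about 2 mm. A picture is of the moment at which its call begins. camera_params takes no time and is no camera call.
- ctrl.finish_job(): hands the job in, once; it reports no verdict.
The state is a dict: "time_s": time; "joints": joint angles; "dq": joint speeds; "tau": joint torques, N m; "eef_pos": TCP position; "ee_rot": TCP orientation; "force": force on the tool from outside, world axes, zero at the start; "wrist_torque": the same for the moment, N m; "grip_width": opening from 0.0 (shut) to 1.0 (fully open).
Only numpy, scipy, OpenCV 4.12 (cv2) and the standard library are available. Lean on these libraries where they do the work, as an engineer would, in place of code of your own. Each camera call takes 0.05 s, during which the arm holds its last target.

### The job

Pull the tray of the low white dose dispenser out to its stop by its bar handle. Then take the black bar knob in the middle of the dose wheel and turn it clockwise, feeling for the clicks, three clicks on from rest to the third stop and at no time past it; keep hold of the knob there, with the tray still fully out, and finish while holding it. Leave the vial, bottle, plaster roll and ampoule tray round the dispenser where they are.

Things in the scene. Friction and masses are not known exactly. Their poses are not given: they have to be found in the camera images.
- dispenser: Low white box, 150 x 170 x 74 mm (x, y, z), fixed to the worktop, open at the front where the tray goes in. Origin at the centre of its underside, on the worktop; its own x axis points to its back, away from the tray's handle, y to the left as seen from the front, z up. It stands at a different place and yaw each time.
- dose_tray (a joint): How far the tray is out (m): 0 shut, 0.125 at its stop; starts 0 to 20 mm out. It slides along the dispenser's -x axis, with about 2.5 N of friction, and stays where it is left. Its front plate, 170 mm wide, reaches to 73 mm above the worktop; its outer face is 83 mm in front of the dispenser's origin when shut.
- tray_handle (a point): Middle of the tray's steel bar handle: a level round bar 10 mm thick, 90 mm long (along this frame's y), 50 mm above the worktop, its centreline 42 mm in front of the tray's front plate (37 mm clear gap behind it), joined to the plate by a like bar at each end. Frame: x points into the dispenser, z up. It moves with the tray.
- index_knob (a joint): Angle of the dose wheel and its knob (rad): 0 at the rest stop, where it starts; grows clockwise seen from above. Stops (detents) every 24 degrees: 0.419 first, 0.838 second, 1.257 third, 1.676 fourth, 2.094 fifth (its range ends just past it). Getting over the hump half-way between two stops takes about 0.12 N m; near a stop the wheel is drawn into it and stays there.
- knob_grip (a point): Point on the knob's upright axis at the height to grip, 50 mm above the worktop. The knob is a standing black bar 46 mm long (along this frame's x), 14 mm thick (along y), its foot 28 and its top 62 mm above the worktop. The frame turns with the knob; at rest its x points into the dispenser, so the bar stands square to the tray's front plate.
- wheel_top (a point): Point on the knob's axis at the wheel's flat top, 27 mm above the worktop. The grey wheel is 100 mm across, with a row of dark pill pockets, inside a fixed white collar 122 mm across with six black marks, one for each stop (the longest: rest). The axis lies 116 mm behind the handle bar, so under the roof while the tray is shut, and 59 mm in front of the housing when it is at its stop.
- vial: Glass vial, 25 mm thick, 58 mm tall, standing to the left of the dispenser; loose, leave alone. Origin at the centre of its foot.
- dropper: Clear bottle, 51 mm thick, 106 mm tall, standing to the right of the dispenser; loose, leave alone. Origin at the centre of its foot.
- plaster: Roll of plaster, 50 mm across, 25 mm high, lying to the right of where the tray comes out; loose, leave alone. Origin at the centre of its underside.
- ampoules: White tray of ampoules, 58 x 118 x 12 mm, lying to the right and in front of the dispenser; loose, leave alone. Origin at the centre of its underside.

How it is judged (in metres and radians):
On the way, in this order (a step that is already met when the one before it is completed fails the run):
1. the tray is pulled out to its stop (within 10 mm), the knob still at rest (value of joint dose_tray above 0.115 m and value of joint index_knob below 0.15 rad), for 0.2 s.
2. the knob stands at its third stop (within 0.11 rad), held by the fingers, the tray still out (value of joint dose_tray above 0.115 m and value of joint index_knob between 1.147 and 1.367 rad and contact force between the fingers and index_knob above 1 N), for 0.4 s.
At the end, for the whole second after the job is handed in: The tray is out to within 10 mm of its stop, the knob stands within 0.11 rad (6 degrees) of its third stop (1.257 rad), and the fingers still bear on the knob with more than 1 N (all of step 2); the arm keeps its last pose, push and grip.
It fails at once if the knob is turned past the third stop, over the hump toward the fourth (beyond 1.47 rad) (value of joint index_knob above 1.47 rad).
It fails at once if another thing on the worktop is shifted by more than 30 mm (distance of any of vial, dropper, plaster, ampoules from where it was at the start of the episode above 0.03 m).
It also fails if it takes over 64 s, if anything falls off the work surface, if the arm or the gripper's body presses on something with over 40 N, if the wrist force passes 120 N, or if a joint passes its speed limit or range.

## Working session

There is one attempt and no reset: what is moved stays moved. The work goes in short steps, Python scripts to look and compute and a shell command to move; the robot and the scene stay as the last step left them, time stands still between calls to the robot, and variables do not carry over. Pictures are saved under pics/ and viewed, and the job is handed in when it is done.

```bash
ls; mkdir -p pics
python3 - <<'E'
from rig import sensors, imaging
import cv2,numpy as np
print(sensors.sense())
for n in("scene","top"):
    p,d=imaging.capture(n); np.savez(f"{n}0.npz",p=p,d=d); cv2.imwrite(f"pics/{n}0.png",p[:,:,::-1]); print(n,imaging.camera_params(n))
E
```

```text
pics
{'time_s': 0.0, 'joints': array([-1.43942609e+00,  3.13452813e-01,  1.49845400e+00, -6.00977853e-06,
        1.33098989e+00, -2.23402757e-01]), 'dq': array([-0.00023398,  0.00109305,  0.00074516, -0.00051208,  0.00105134,
        0.00056897]), 'tau': array([ 1.50147051e-03, -4.12263429e+01, -2.59741652e+01, -9.60802731e-05,
        4.14840120e-03, -7.87096809e-06]), 'eef_pos': array([ 182.32391498, -492.04562278,  230.7272671 ]), 'ee_rot': array([-6.51469929e-04,  9.84307891e-01,  1.76458352e-01,  2.70778603e-05]), 'force': array([ 0.99824302, -0.33141956, -0.76296902]), 'wrist_torque': array([ 0.01881018, -0.00458011, -0.0742546 ]), 'grip_width': 0.9972649215689368}
scene {'intrinsics': array([[352.83725351,   0.        , 250.39290782],
       [  0.        , 352.83725351, 195.15221045],
       [  0.        ,   0.        ,   1.        ]]), 'k1': 0.025224789249858902, 'R': array([[-0.63693662, -0.77088253, -0.00720198],
       [-0.44215608,  0.37294948, -0.81572464],
       [ 0.63151385, -0.51638049, -0.57839558]]), 't': array([379.97709511, 289.25519471, 547.57289378])}
top {'intrinsics': array([[355.62713746,   0.        , 255.81974742],
       [  0.        , 355.62713746, 190.72418863],
       [  0.        ,   0.        ,   1.        ]]), 'k1': -0.11111718667044065, 'R': array([[ 0.02626124, -0.99962022, -0.00835235],
       [-0.98254098, -0.02427132, -0.18445627],
       [ 0.1841835 ,  0.01305058, -0.98280523]]), 't': array([  2.17597727, 560.04650263, 808.96500451])}
```

View pics/scene0.png

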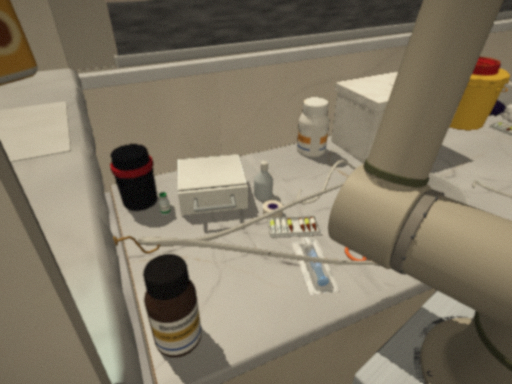

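View pics/top0.png

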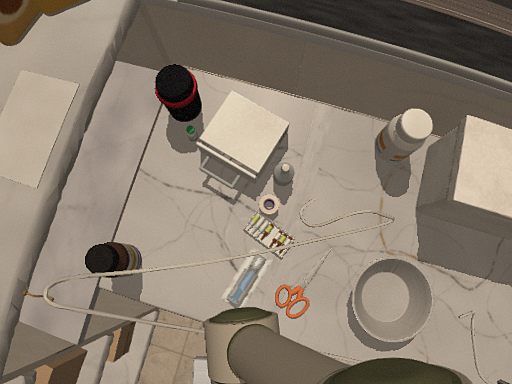

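The top picture shows the dispenser's white roof at about (243,133). The handle bar is at about (218,187), facing the robot and slightly to the left. The vial is at (191,132), the bottle at (284,175), the plaster at (268,204) and the ampoules at (270,235).

```bash
cat > h.py <<'E'
import numpy as np,cv2
from rig import sensors,imaging
def ray(n,uv):
    c=imaging.camera_params(n);K=c["intrinsics"];k=c["k1"]
    d=(np.atleast_2d(uv)-K[:2,2])/[K[0,0],K[1,1]]
    u=d.copy()
    for _ in range(30): u=d/(1+k*(u**2).sum(1,keepdims=True))
    v=np.c_[u,np.ones(len(u))]@c["R"]; o=-c["R"].T@c["t"]; return o,v
def plane(n,uv,z):
    o,v=ray(n,uv); return o+v*((z-o[2])/v[:,2])[:,None]
def proj(n,X):
    c=imaging.camera_params(n);K=c["intrinsics"]
    q=np.atleast_2d(X)@c["R"].T+c["t"]; s=q[:,:2]/q[:,2:]; s=s*(1+c["k1"]*(s**2).sum(1,keepdims=True)); return s*[K[0,0],K[1,1]]+K[:2,2]
def shot(n,name,crop=None,sc=1):
    p,d=imaging.capture(n); np.savez(name+".npz",p=p,d=d)
    q=p if crop is None else p[crop[1]:crop[3],crop[0]:crop[2]]
    cv2.imwrite(f"pics/{name}.png",cv2.resize(q,None,fx=sc,fy=sc,interpolation=cv2.INTER_CUBIC)[:,:,::-1]); return p,d
E
python3 - <<'E'
from h import *
f=np.load("top0.npz");p,d=f["p"],f["d"]
# point cloud via depth
V,U=np.mgrid[:384,:512]; uv=np.c_[U.ravel(),V.ravel()].astype(float)
c=imaging.camera_params("top"); o,v=ray("top",uv)
X=(o+v*d.ravel()[:,None]).reshape(384,512,3)
m=((abs(X[...,2]-74)<6)&(d>0)).astype(np.uint8); m[:80]=0;m[215:]=0;m[:,:192]=0;m[:,300:]=0
m=cv2.morphologyEx(m,cv2.MORPH_OPEN,np.ones((7,7)))
n,l,s,ce=cv2.connectedComponentsWithStats(m);print(s[1:])
k=1+np.argmax(s[1:,4]);cn=cv2.findContours((l==k).astype(np.uint8),0,1)[0][0][:,0].astype(float)
P=plane("top",cn,74)[:,:2].astype(np.float32)
r=cv2.minAreaRect(P);print(r,cv2.boxPoints(r)); print(np.median(X[l==k][:,2]))
q=cv2.resize(p[80:280,160:330],None,fx=4.4,fy=3*4.4/3*2.9/4.4 if 0 else 2.9)
cv2.imwrite("pics/t1.png",cv2.resize(p[85:215,170:320],None,fx=4.5,fy=4.5,interpolation=cv2.INTER_CUBIC)[:,:,::-1])
E
```

```text
[[ 203   93   84   78 3827]]
((705.4090576171875, 48.83695983886719), (167.9198455810547, 148.87762451171875), 60.180885314941406) [[599.0758    13.009064]
 [728.24194  -61.022335]
 [811.7423    84.664856]
 [682.5762   158.69626 ]]
74.23673240685207
```

View pics/t1.png

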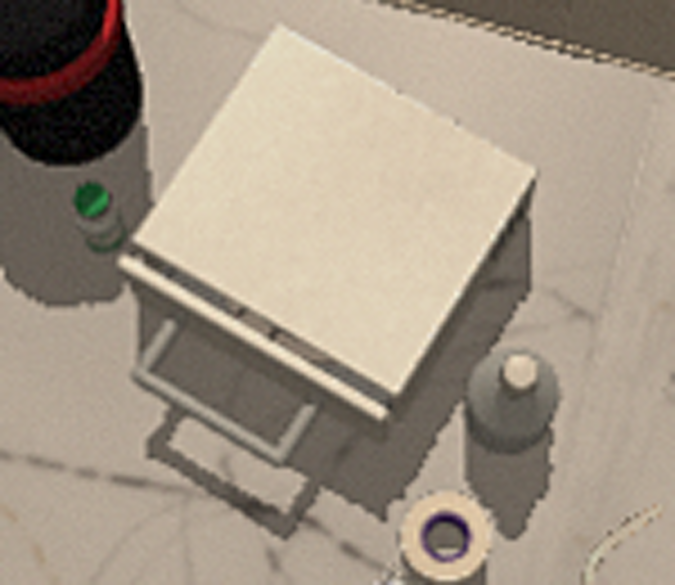

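The zoomed view shows the handle bar running from (200,168) to (232,187) in full-picture pixels. The tray is a few mm open. The roof measures 168 x 149 mm, which fits the given size.

Run:
```python
from h import *
a=plane("top",[[200.4,168.3],[232.2,187.2]],50); print(a, np.linalg.norm(a[0]-a[1]))
C=np.array([705.4,48.8]);ax=np.array([.8675,-.4974]);ay=np.array([.4974,.8675])
print([((q[:2]-C)@ax,(q[:2]-C)@ay) for q in a])
# plate top line z=73
b=plane("top",[[170+122/4.5,85+262/4.5],[170+385/4.5,85+415/4.5]],73)
print(b,[((q[:2]-C)@ax,(q[:2]-C)@ay) for q in b])
# others
for n,uv,z in(("vial",(190.5,129.5),58),("drop",(285,167.5),106),("plaster",(269,204),25),("amp",(269,235),12)):
    q=plane("top",[uv],z)[0]; print(n,q,(q[:2]-C)@ax,(q[:2]-C)@ay)
```

```text
[[613.10750047 154.67109992  50.        ]
 [567.51058201  74.19095306  50.        ]] 92.49936763080568
[(np.float64(-132.72402843897763), np.float64(45.93688991503507)), (np.float64(-132.2485301533048), np.float64(-46.559544730410295))]
[[670.16948999 162.38285489  73.        ]
 [588.54736353  17.65742307  73.        ]] [(np.float64(-87.0585794498061), np.float64(81.00947093620167)), (np.float64(-85.87934437421809), np.float64(-85.13868686356533))]
vial [710.79234111 184.201838    58.        ] -62.67101830867512 120.1432449318446
drop [605.61033281 -49.83530651 106.        ] -37.506334827103736 -135.20150885236524
plaster [532.19046905 -16.76925301  25.        ] -117.6451216512229 -143.0357476779913
amp [456.36385397 -18.65919513  12.        ] -182.4846530291775 -182.3914308092175
```

Handle centre is at about (590,114,50) with the tray about 7 mm out, and the dispenser's yaw is -29.8°. I'll carry the tool over there high up, then turn it.

```bash
python3 -m creep '[{"grip":85,"linear":[29.6,-21.4,0],"rot":[0,0,0]},{"grip":85,"linear":[29.6,-21.4,0],"rot":[0,0,0]},{"grip":85,"linear":[29.6,-21.4,0],"rot":[0,0,0]},{"grip":85,"linear":[29.6,-21.4,0],"rot":[0,0,0]},{"grip":85,"linear":[29.6,-21.4,0],"rot":[0,0,0]},{"grip":85,"linear":[29.6,-21.4,0],"rot":[0,0,0]},{"grip":85,"linear":[29.6,-21.4,0],"rot":[0,0,0]},{"grip":85,"linear":[29.6,-21.4,0],"rot":[0,0,0]},{"grip":85,"linear":[29.6,-21.4,0],"rot":[0,0,0]},{"grip":85,"linear":[29.6,-21.4,0],"rot":[0,0,0]},{"grip":85,"linear":[29.6,-21.4,0],"rot":[0,0,0]},{"grip":85,"linear":[29.6,-21.4,0],"rot":[0,0,0]}]'
```

```text
time_s: 1.1
eef_pos: [426.8, -126.3, 231.2]
ee_rot: [-0.0, 0.984, 0.176, -0.0]
force: [0.2, -1.2, 0.3]
grip_width: 0.996
```

```bash
python3 -m creep '[{"grip":36,"linear":[29.6,-21.4,0],"rot":[0,0,0]},{"grip":36,"linear":[29.6,-21.4,0],"rot":[0,0,0]},{"grip":36,"linear":[29.6,-21.4,0],"rot":[0,0,0]},{"grip":36,"linear":[29.6,-21.4,0],"rot":[0,0,0]},{"grip":36,"linear":[29.6,-21.4,0],"rot":[0,0,0]},{"grip":36,"linear":[29.6,-21.4,0],"rot":[0,0,0]},{"grip":36,"linear":[0,0,0],"rot":[0,0,-0.116]},{"grip":36,"linear":[0,0,0],"rot":[0,0,-0.116]},{"grip":36,"linear":[0,0,0],"rot":[0,0,-0.116]},{"grip":36,"linear":[0,0,0],"rot":[0,0,-0.116]},{"grip":36,"linear":[0,0,0],"rot":[0,0,-0.116]},{"grip":36,"linear":[0,0,0],"rot":[0,0,-0.116]}]'
cat >> h.py <<'E'
from scipy.spatial.transform import Rotation as Ro
def rt(s): 
    w,x,y,z=s["ee_rot"]; return Ro.from_quat([x,y,z,w]).as_matrix()
def go(tgt,yaw_y):
    s=sensors.sense();M=rt(s); print("t",round(s["time_s"],2),"pos",s["eef_pos"].round(1),"tool y yaw",np.degrees(np.arctan2(M[1,1],M[0,1])).round(2),"z",M[:,2].round(4),"w",s["grip_width"]*85.4,"F",s["force"].round(1),"T",s["wrist_torque"].round(2))
    print("tool shift",(M.T@(np.array(tgt)-s["eef_pos"])).round(1),"turn z",round(-np.radians(yaw_y)+np.arctan2(M[1,1],M[0,1]),3)); print(s["joints"].round(2))
E
python3 -c "
from h import *
go([590.3,114.4,231],-29.8)"
```

```text
time_s: 2.1
eef_pos: [548.0, 54.0, 230.9]
ee_rot: [-0.0, 0.864, 0.504, -0.0]
force: [0.7, -0.7, -0.3]
grip_width: 0.419
t 2.1 pos [548.   54.  230.9] tool y yaw -29.46 z [-9.e-04  1.e-04 -1.e+00] w 35.78462237095914 F [ 0.7 -0.7 -0.3] T [ 0.01 -0.03  0.02]
tool shift [73.3  7.1 -0.1] turn z 0.006
[-0.11  0.37  1.42 -0.    1.35  0.4 ]
```

```bash
python3 -m creep '[{"grip":36,"linear":[36.6,3.5,0],"rot":[0,0,0.003]},{"grip":36,"linear":[36.7,3.6,0],"rot":[0,0,0.003]},{"grip":36,"linear":[0,0,35],"rot":[0,0,0]},{"grip":36,"linear":[0,0,35],"rot":[0,0,0]},{"grip":36,"linear":[0,0,30],"rot":[0,0,0]},{"grip":36,"linear":[0,0,20],"rot":[0,0,0]},{"grip":36,"linear":[0,0,0],"rot":[0,0,0]},{"grip":36,"linear":[0,0,0],"rot":[0,0,0]}]'; python3 -c "
from h import *
go([590.3,114.4,31],-29.8)
shot('top','t2',(170,85,320,215),4.5);shot('scene','s2',(150,140,300,260),5)"
```

```text
time_s: 2.77
eef_pos: [590.6, 114.0, 111.0]
ee_rot: [-0.0, 0.867, 0.499, -0.001]
force: [-0.0, -0.3, 1.1]
grip_width: 0.423
t 2.77 pos [590.6 114.  111. ] tool y yaw -30.14 z [-0.0016  0.     -1.    ] w 36.10660034584826 F [-0.  -0.3  1.1] T [ 0.01 -0.03 -0.  ]
tool shift [ 0.2 -0.4 80. ] turn z -0.006
[-0.    0.59  1.4   0.    1.15  0.52]
```

View pics/t2.png

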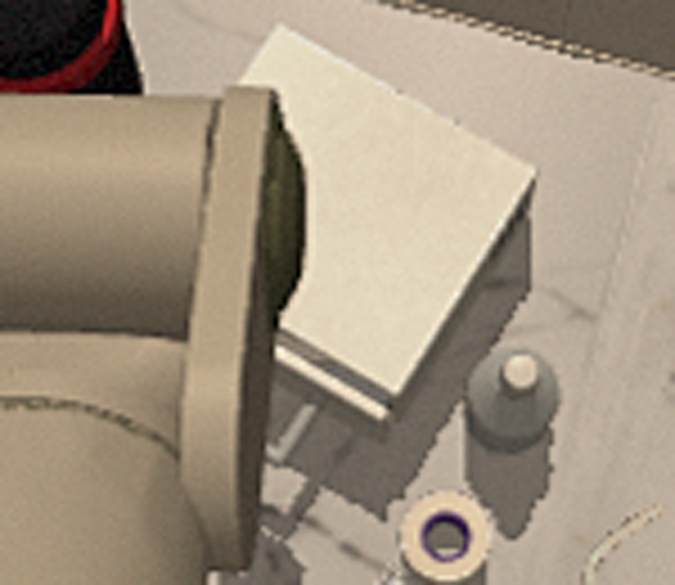

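View pics/s2.png

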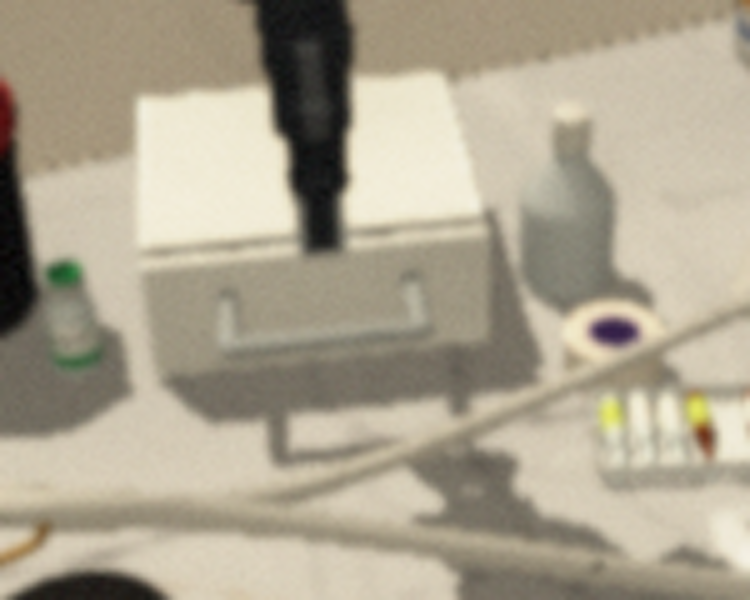

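The scene view shows the handle bar from (195.6,209.6) to (235,205.4). The gripper hangs above its middle. I'll check the handle against this second view.

```bash
python3 -c "
from h import *
a=plane('scene',[[195.6,209.6],[235,205.4]],50);print(a,a.mean(0))
t=proj('scene',[[613.1,154.7,50],[567.5,74.2,50],[590.5,114,111]]);print((t-[150,140])*5)"
python3 -m creep '[{"grip":36,"linear":[0,0,20],"rot":[0,0,0]},{"grip":36,"linear":[0,0,20],"rot":[0,0,0]},{"grip":36,"linear":[0,0,15],"rot":[0,0,0]},{"grip":36,"linear":[0,0,12],"rot":[0,0,0]},{"grip":36,"linear":[0,0,12],"rot":[0,0,0]},{"grip":36,"linear":[0,0,0],"rot":[0,0,0]},{"grip":36,"linear":[0,0,0],"rot":[0,0,0]}]'
```

```text
[[613.61606365 152.06542072  50.        ]
 [567.05045832  71.44925794  50.        ]] [590.33326099 111.75733933  50.        ]
[[223.79624252 350.73690991]
 [419.83210597 328.80977133]
 [314.26652348 231.79393519]]
time_s: 3.45
eef_pos: [591.1, 114.0, 32.7]
ee_rot: [0.0, 0.867, 0.499, 0.0]
force: [0.1, 0.4, 0.7]
grip_width: 0.42
```

```bash
python3 -m creep '[{"grip":5,"linear":[0,0,0],"rot":[0,0,0]},{"grip":5,"linear":[0,0,0],"rot":[0,0,0]},{"grip":5,"linear":[0,0,0],"rot":[0,0,0]},{"grip":5,"linear":[0,0,0],"rot":[0,0,0]},{"grip":5,"linear":[0,0,0],"rot":[0,0,0]},{"grip":5,"linear":[0,0,0],"rot":[0,0,0]}]' 40; python3 -c "
from h import *
go([590.3-.8675*117.5,114.4+.4974*117.5,32.7],-29.8)"
```

```text
time_s: 3.95
eef_pos: [591.4, 114.0, 33.4]
ee_rot: [0.0, 0.867, 0.499, 0.001]
force: [-1.3, 0.2, 7.2]
grip_width: 0.098
t 3.95 pos [591.4 114.   33.4] tool y yaw -30.13 z [ 0.0017  0.     -1.    ] w 8.361813038381863 F [-1.3  0.2  7.2] T [0.03 0.22 0.02]
tool shift [  -0.9 -118.6    0.5] turn z -0.006
[-0.    0.69  1.46  0.    0.99  0.52]
```

The bar is held: the opening is 8.4 mm on a 10 mm bar. Now I'll pull.

```bash
python3 -m creep '[{"grip":5,"linear":[0,-5,0],"rot":[0,0,0]},{"grip":5,"linear":[0,-10,0],"rot":[0,0,0]},{"grip":5,"linear":[0,-10,0],"rot":[0,0,0]},{"grip":5,"linear":[0,-10,0],"rot":[0,0,0]},{"grip":5,"linear":[0,-10,0],"rot":[0,0,0]},{"grip":5,"linear":[0,-10,0],"rot":[0,0,0]},{"grip":5,"linear":[0,-10,0],"rot":[0,0,0]},{"grip":5,"linear":[0,-10,0],"rot":[0,0,0]},{"grip":5,"linear":[0,-10,0],"rot":[0,0,0]},{"grip":5,"linear":[0,-10,0],"rot":[0,0,0]},{"grip":5,"linear":[0,-5,0],"rot":[0,0,0]},{"grip":5,"linear":[0,0,0],"rot":[0,0,0]}]'; python3 -c "
from h import *
go([590.3-.8675*117.5,114.4+.4974*117.5,32.7],-29.8)"
```

```text
time_s: 4.95
eef_pos: [503.7, 164.4, 33.3]
ee_rot: [0.0, 0.866, 0.499, 0.0]
force: [-4.2, -2.2, 10.2]
grip_width: 0.099
t 4.95 pos [503.7 164.4  33.3] tool y yaw -30.09 z [ 3.e-04 -6.e-04 -1.e+00] w 8.448885868399374 F [-4.2 -2.2 10.2] T [-0.37  0.67  0.02]
tool shift [ -0.4 -17.5   0.6] turn z -0.005
[ 0.09  0.57  1.7  -0.    0.88  0.62]
```

```bash
for i in 1; do python3 -m creep '[{"grip":5,"linear":[0,-5,0],"rot":[0,0,0]},{"grip":5,"linear":[0,-5,0],"rot":[0,0,0]},{"grip":5,"linear":[0,-3,0],"rot":[0,0,0]},{"grip":5,"linear":[0,0,0],"rot":[0,0,0]}]'; python3 -m creep '[{"grip":5,"linear":[0,-2,0],"rot":[0,0,0]},{"grip":5,"linear":[0,-2,0],"rot":[0,0,0]},{"grip":5,"linear":[0,0,0],"rot":[0,0,0]}]';done;python3 -c "
from h import *
go([590.3-.8675*117.5,114.4+.4974*117.5,32.7],-29.8)"
```

```text
time_s: 5.28
eef_pos: [493.0, 170.6, 33.3]
ee_rot: [0.001, 0.866, 0.499, 0.0]
force: [-3.7, -3.2, 11.5]
grip_width: 0.097
time_s: 5.53
eef_pos: [489.9, 172.4, 33.3]
ee_rot: [0.001, 0.867, 0.499, 0.0]
force: [-3.0, -4.4, 10.3]
grip_width: 0.097
t 5.53 pos [489.9 172.4  33.3] tool y yaw -30.11 z [ 1.4e-03 -9.0e-04 -1.0e+00] w 8.279577427521383 F [-3.  -4.4 10.3] T [-0.75  0.33  0.05]
tool shift [-0.4 -1.5  0.6] turn z -0.005
[ 0.11  0.55  1.73 -0.    0.86  0.64]
```

```bash
python3 -m creep '[{"grip":5,"linear":[0,-2,0],"rot":[0,0,0]},{"grip":5,"linear":[0,-1,0],"rot":[0,0,0]},{"grip":5,"linear":[0,0,0],"rot":[0,0,0]}]'; python3 -m creep '[{"grip":5,"linear":[0,-2,0],"rot":[0,0,0]},{"grip":5,"linear":[0,-1,0],"rot":[0,0,0]},{"grip":5,"linear":[0,0,0],"rot":[0,0,0]},{"grip":5,"linear":[0,0,0],"rot":[0,0,0]}]'
```

```text
time_s: 5.78
eef_pos: [489.0, 172.9, 33.4]
ee_rot: [0.002, 0.866, 0.499, 0.002]
force: [6.1, -10.3, 3.4]
grip_width: 0.103
time_s: 6.12
eef_pos: [489.0, 173.0, 33.5]
ee_rot: [0.004, 0.867, 0.499, 0.004]
force: [17.8, -20.2, -5.4]
grip_width: 0.099
```

The tray is at its stop: it no longer moves and the pull is rising. I'll ease off, release and lift.

```bash
python3 -m creep '[{"grip":5,"linear":[0,2,0],"rot":[0,0,0]},{"grip":5,"linear":[0,2,0],"rot":[0,0,0]},{"grip":5,"linear":[0,0,0],"rot":[0,0,0]}]'; python3 -m creep '[{"grip":36,"linear":[0,0,0],"rot":[0,0,0]},{"grip":36,"linear":[0,0,0],"rot":[0,0,0]},{"grip":36,"linear":[0,0,0],"rot":[0,0,0]},{"grip":36,"linear":[0,0,0],"rot":[0,0,0]},{"grip":36,"linear":[0,0,0],"rot":[0,0,0]},{"grip":36,"linear":[0,0,-20],"rot":[0,0,0]},{"grip":36,"linear":[0,0,-30],"rot":[0,0,0]},{"grip":36,"linear":[0,0,-40],"rot":[0,0,0]},{"grip":36,"linear":[0,0,-40],"rot":[0,0,0]},{"grip":36,"linear":[0,0,-40],"rot":[0,0,0]},{"grip":36,"linear":[0,0,0],"rot":[0,0,0]}]'
```

```text
time_s: 6.37
eef_pos: [489.0, 172.9, 33.4]
ee_rot: [0.001, 0.867, 0.499, 0.001]
force: [0.6, -7.1, 8.1]
grip_width: 0.095
time_s: 7.28
eef_pos: [490.5, 174.3, 209.8]
ee_rot: [0.002, 0.867, 0.499, 0.006]
force: [0.6, -0.4, 0.6]
grip_width: 0.423
```

```bash
python3 -m creep '[{"grip":50,"linear":[-40,0,0],"rot":[0,0,-0.124]},{"grip":50,"linear":[-40,0,0],"rot":[0,0,-0.124]},{"grip":50,"linear":[-40,0,0],"rot":[0,0,-0.124]},{"grip":50,"linear":[-40,0,0],"rot":[0,0,-0.124]},{"grip":50,"linear":[0,0,0],"rot":[0,0,-0.124]},{"grip":50,"linear":[0,0,0],"rot":[0,0,-0.124]},{"grip":50,"linear":[0,0,0],"rot":[0,0,-0.124]},{"grip":50,"linear":[0,0,0],"rot":[0,0,-0.124]},{"grip":50,"linear":[0,0,0],"rot":[0,0,-0.124]},{"grip":50,"linear":[0,0,0],"rot":[0,0,-0.124]},{"grip":50,"linear":[0,0,0],"rot":[0,0,-0.124]},{"grip":50,"linear":[0,0,0],"rot":[0,0,-0.124]}]'; python3 -c "
from h import *
go([589.2,115.5,150],60.2)
shot('top','t3',(150,85,320,235),4);shot('scene','s3',(150,140,300,260),5)"
```

```text
time_s: 8.28
eef_pos: [438.5, 40.8, 202.2]
ee_rot: [-0.0, 0.322, 0.947, 0.0]
force: [0.4, 0.2, 0.2]
grip_width: 0.583
t 8.28 pos [438.5  40.8 202.2] tool y yaw 52.42 z [-2.e-04  1.e-04 -1.e+00] w 49.759211957764904 F [0.4 0.2 0.2] T [-0.04 -0.03  0.04]
tool shift [-73.9 151.1  52.1] turn z -0.136
[-0.17  0.15  1.78  0.    1.21 -1.09]
```

View pics/t3.png

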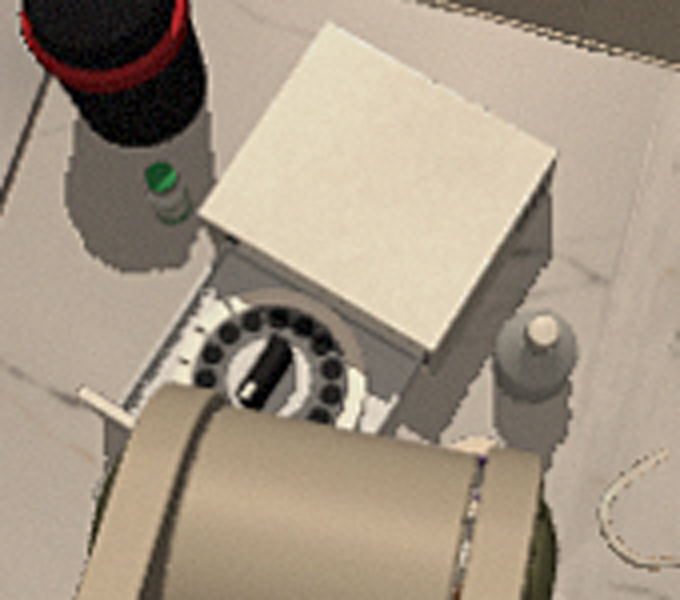

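View pics/s3.png

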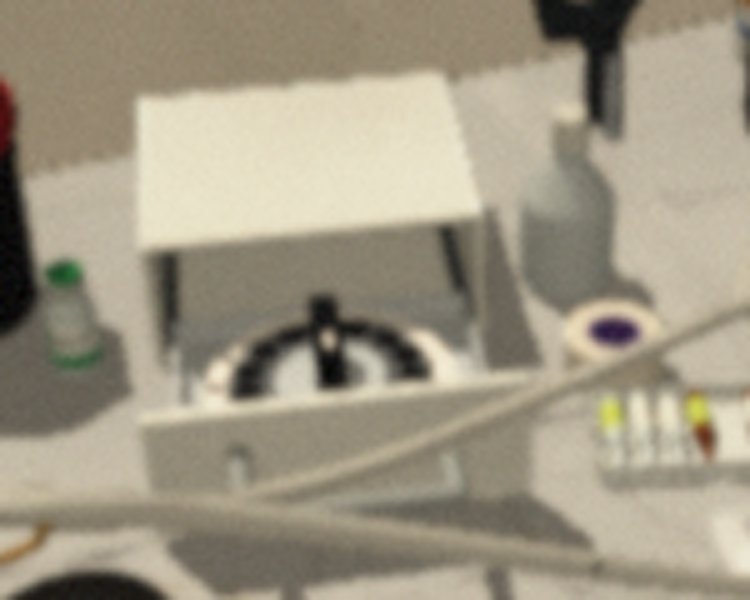

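In the top view the tray is out, with the black knob bar at about crop (267,370), or full-picture px (217,177). Its white pointer is at the front end. The knob is at rest and square to the plate, and the objects around it are unmoved. Next I'll compare this with the expected knob position.

```bash
python3 -c "
from h import *
C=np.array([705.4,48.8]);ax=np.array([.8675,-.4974]);ay=np.array([.4974,.8675])
A=C-134*ax;print(A)
P=[[*(A+i*23*ax+j*7*ay),62] for i,j in((1,1),(1,-1),(-1,-1),(-1,1))]
t=(proj('top',P)-[150,85])*4;print(t)
im=cv2.imread('pics/t3.png');big=cv2.polylines(im,[np.int32(np.round(t))],True,(0,0,255),1)
s=(proj('scene',P)-[150,140])*5; im2=cv2.polylines(cv2.imread('pics/s3.png'),[np.int32(np.round(s))],True,(0,0,255),1)
a=cv2.resize(big[280:460,160:400],None,fx=1.6,fy=1.6);b=cv2.resize(im2[260:420,200:440],None,fx=1.6,fy=1.6)
o=np.zeros((300,780,3),np.uint8);o[:a.shape[0],:a.shape[1]]=a;o[:b.shape[0],390:390+b.shape[1]]=b;cv2.imwrite('pics/o3.png',o)"
```

```text
[589.155  115.4516]
[[271.28472405 330.74867283]
 [290.69971135 342.3334425 ]
 [249.86581932 405.98768049]
 [230.38472873 394.17778797]]
```

View pics/o3.png

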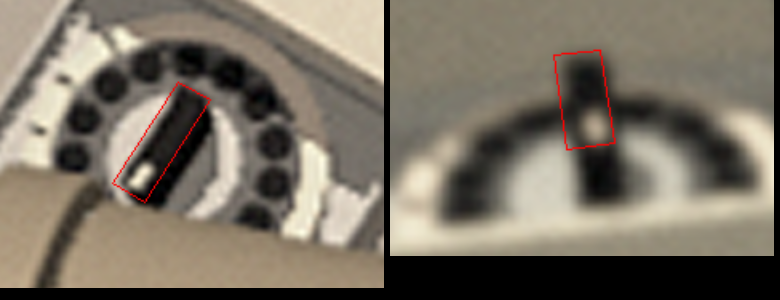

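The expected outline matches the knob to within 1–2 mm in both views. I'll finish the turn, then approach from above.

```bash
python3 -m creep '[{"grip":50,"linear":[0,0,0],"rot":[0,0,-0.068]},{"grip":50,"linear":[0,0,0],"rot":[0,0,-0.068]},{"grip":50,"linear":[0,0,0],"rot":[0,0,0]}]'; python3 -c "
from h import *
go([589.4,115.2,130],60.2)"
```

```text
time_s: 8.63
eef_pos: [438.6, 40.8, 202.3]
ee_rot: [-0.0, 0.261, 0.965, 0.0]
force: [0.2, 0.1, -0.3]
grip_width: 0.584
t 8.63 pos [438.6  40.8 202.3] tool y yaw 59.77 z [-2.e-04  1.e-04 -1.e+00] w 49.861678866444166 F [ 0.2  0.1 -0.3] T [0.06 0.01 0.03]
tool shift [-92.9 140.3  72.2] turn z -0.007
[-0.17  0.15  1.78  0.    1.21 -1.22]
```

```bash
python3 -m creep '[{"grip":50,"linear":[-18.6,28,5],"rot":[0,0,-0.007]},{"grip":50,"linear":[-18.6,28,10],"rot":[0,0,0]},{"grip":50,"linear":[-18.6,28,15],"rot":[0,0,0]},{"grip":50,"linear":[-18.6,28.1,20],"rot":[0,0,0]},{"grip":50,"linear":[-18.6,28.1,22],"rot":[0,0,0]},{"grip":50,"linear":[0,0,0],"rot":[0,0,0]},{"grip":50,"linear":[0,0,0],"rot":[0,0,0]}]'; python3 -c "
from h import *
go([589.4,115.2,35],60.2);shot('scene','s4',(150,140,300,260),5)"
```

```text
time_s: 9.22
eef_pos: [588.7, 116.6, 127.7]
ee_rot: [-0.002, 0.258, 0.966, -0.001]
force: [-0.4, -0.3, 0.6]
grip_width: 0.584
t 9.22 pos [588.7 116.6 127.7] tool y yaw 60.07 z [-0.0045 -0.     -1.    ] w 49.86685095185279 F [-0.4 -0.3  0.6] T [-0.02  0.04 -0.01]
tool shift [-1.7 -0.6 92.7] turn z -0.002
[ 0.    0.57  1.39 -0.    1.18 -1.05]
```

View pics/s4.png

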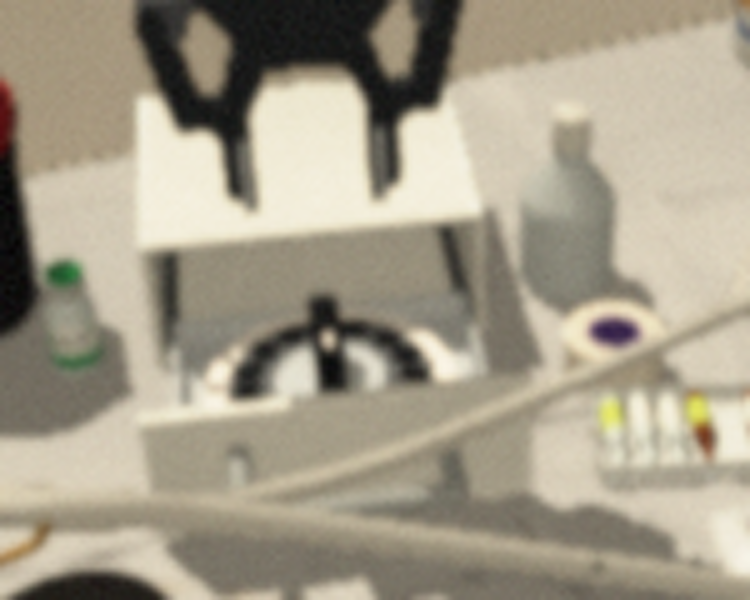

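The scene view shows the fingers straddling the knob squarely, with their tips at about (240,200) and (385,190) above the knob at (322,310). I'll descend.

```bash
python3 -m creep '[{"grip":50,"linear":[-1.3,-0.6,25],"rot":[0.0,0,0]},{"grip":50,"linear":[0,0,25],"rot":[0,0,0]},{"grip":50,"linear":[0,0,20],"rot":[0,0,0]},{"grip":50,"linear":[0,0,12],"rot":[0,0,0]},{"grip":50,"linear":[0,0,8],"rot":[0,0,0]},{"grip":50,"linear":[0,0,2],"rot":[0,0,0]},{"grip":50,"linear":[0,0,0],"rot":[0,0,0]},{"grip":50,"linear":[0,0,0],"rot":[0,0,0]}]'; python3 -c "
from h import *
go([589.4,115.2,35],60.2)"
```

```text
time_s: 9.93
eef_pos: [590.5, 114.8, 39.9]
ee_rot: [0.001, 0.257, 0.966, 0.0]
force: [-0.4, 1.0, -0.1]
grip_width: 0.589
t 9.93 pos [590.5 114.8  39.9] tool y yaw 60.23 z [ 0.0022 -0.     -1.    ] w 50.314210452220486 F [-0.4  1.  -0.1] T [-0.04 -0.01 -0.03]
tool shift [ 1.2 -0.2  4.8] turn z 0.001
[-0.    0.68  1.46 -0.    1.   -1.05]
```

```bash
python3 -m creep '[{"grip":50,"linear":[1,0,4.5],"rot":[0.0,0,0]},{"grip":50,"linear":[0,0,0],"rot":[0,0,0]},{"grip":22,"linear":[0,0,0],"rot":[0,0,0]},{"grip":22,"linear":[0,0,0],"rot":[0,0,0]},{"grip":22,"linear":[0,0,0],"rot":[0,0,0]},{"grip":22,"linear":[0,0,0],"rot":[0,0,0]},{"grip":22,"linear":[0,0,0],"rot":[0,0,0]}]' 20;python3 -m creep '[{"grip":8,"linear":[0,0,0],"rot":[0,0,0]},{"grip":8,"linear":[0,0,0],"rot":[0,0,0]},{"grip":8,"linear":[0,0,0],"rot":[0,0,0]},{"grip":8,"linear":[0,0,0],"rot":[0,0,0]},{"grip":8,"linear":[0,0,0],"rot":[0,0,0]},{"grip":8,"linear":[0,0,0],"rot":[0,0,0]}]' 20; python3 -c "
from h import *
go([589.4,115.2,35],60.2)"
```

```text
time_s: 10.52
eef_pos: [589.1, 115.4, 34.0]
ee_rot: [0.0, 0.257, 0.967, 0.0]
force: [0.3, 1.2, -0.5]
grip_width: 0.258
time_s: 11.02
eef_pos: [589.3, 115.8, 34.1]
ee_rot: [0.0, 0.257, 0.967, 0.0]
force: [1.8, 3.8, 0.2]
grip_width: 0.159
t 11.02 pos [589.3 115.8  34.1] tool y yaw 60.26 z [ 9.e-04  6.e-04 -1.e+00] w 13.620144406933509 F [1.8 3.8 0.2] T [ 0.65 -0.33 -0.02]
tool shift [-0.4 -0.5 -0.9] turn z 0.001
[-0.    0.69  1.47  0.    0.99 -1.05]
```

The knob is gripped at 13.6 mm opening with little side force. I'll firm up the grip and turn the knob in small steps, watching the moment.

```bash
cat > q.py <<'E'
from h import *
s=sensors.sense();M=rt(s);y=np.degrees(np.arctan2(M[1,1],M[0,1]));print("t",round(s["time_s"],2),"turned",round(np.radians(60.26-y),3),"pos",s["eef_pos"].round(1),"w",round(s["grip_width"]*85.4,1),"F",s["force"].round(1),"T",s["wrist_torque"].round(3))
E
python3 -m creep '[{"grip":8,"linear":[0,0,0],"rot":[0,0,0]},{"grip":8,"linear":[0,0,0],"rot":[0,0,0]},{"grip":8,"linear":[0,0,0],"rot":[0,0,0]}]' 50 >/dev/null; python3 q.py
python3 -m creep '[{"grip":8,"linear":[0,0,0],"rot":[0,0,0.05]},{"grip":8,"linear":[0,0,0],"rot":[0,0,0.05]},{"grip":8,"linear":[0,0,0],"rot":[0,0,0]}]' >/dev/null; python3 q.py
python3 -m creep '[{"grip":8,"linear":[0,0,0],"rot":[0,0,0.05]},{"grip":8,"linear":[0,0,0],"rot":[0,0,0]}]'>/dev/null; python3 q.py
```

```text
t 11.27 turned -0.0 pos [589.3 115.8  34.2] w 13.3 F [2.  4.9 0.2] T [ 0.62  -0.289 -0.009]
t 11.52 turned 0.102 pos [589.3 115.9  34.2] w 13.2 F [ 2.5  5.2 -0.3] T [ 0.688 -0.351  0.121]
t 11.68 turned 0.152 pos [589.4 115.9  34.2] w 13.0 F [2.5 5.3 1.2] T [ 0.707 -0.35   0.147]
```

```bash
python3 -m creep '[{"grip":8,"linear":[0,0,0],"rot":[0,0,0.05]},{"grip":8,"linear":[0,0,0],"rot":[0,0,0]}]'>/dev/null; python3 q.py
python3 -m creep '[{"grip":8,"linear":[0,0,0],"rot":[0,0,0.05]},{"grip":8,"linear":[0,0,0],"rot":[0,0,0]}]'>/dev/null; python3 q.py
python3 -m creep '[{"grip":8,"linear":[0,0,0],"rot":[0,0,0.05]},{"grip":8,"linear":[0,0,0],"rot":[0,0,0]}]'>/dev/null; python3 q.py
python3 -m creep '[{"grip":8,"linear":[0,0,0],"rot":[0,0,0.05]},{"grip":8,"linear":[0,0,0],"rot":[0,0,0]}]'>/dev/null; python3 q.py
python3 -m creep '[{"grip":8,"linear":[0,0,0],"rot":[0,0,0.05]},{"grip":8,"linear":[0,0,0],"rot":[0,0,0]}]'>/dev/null; python3 q.py
python3 -m creep '[{"grip":8,"linear":[0,0,0],"rot":[0,0,0.05]},{"grip":8,"linear":[0,0,0],"rot":[0,0,0]}]'>/dev/null; python3 q.py
```

```text
t 11.85 turned 0.202 pos [589.4 115.9  34.2] w 13.1 F [ 2.3  5.  -0.1] T [ 0.716 -0.408 -0.043]
t 12.02 turned 0.253 pos [589.4 115.9  34.2] w 13.0 F [2.4 4.9 1.2] T [ 0.782 -0.374 -0.069]
t 12.18 turned 0.303 pos [589.4 115.9  34.2] w 13.2 F [2.6 5.7 0.4] T [ 0.836 -0.335 -0.119]
t 12.35 turned 0.353 pos [589.4 116.   34.2] w 13.0 F [3.1 6.4 0.2] T [ 0.733 -0.372 -0.138]
t 12.52 turned 0.402 pos [589.4 116.   34.2] w 13.2 F [3.6 6.  0.7] T [ 0.821 -0.339 -0.057]
t 12.68 turned 0.452 pos [589.5 116.   34.2] w 13.3 F [3.7 5.5 0.2] T [ 0.873 -0.434  0.034]
```

The first click is clear: the torque fell off at about 0.2 rad and crosses zero at about 0.43. I'll go on.

```bash
python3 -m creep '[{"grip":8,"linear":[0,0,0],"rot":[0,0,0.05]},{"grip":8,"linear":[0,0,0],"rot":[0,0,0.05]},{"grip":8,"linear":[0,0,0],"rot":[0,0,0]}]'>/dev/null; python3 q.py
python3 -m creep '[{"grip":8,"linear":[0,0,0],"rot":[0,0,0.05]},{"grip":8,"linear":[0,0,0],"rot":[0,0,0]}]'>/dev/null; python3 q.py
python3 -m creep '[{"grip":8,"linear":[0,0,0],"rot":[0,0,0.05]},{"grip":8,"linear":[0,0,0],"rot":[0,0,0]}]'>/dev/null; python3 q.py
python3 -m creep '[{"grip":8,"linear":[0,0,0],"rot":[0,0,0.05]},{"grip":8,"linear":[0,0,0],"rot":[0,0,0]}]'>/dev/null; python3 q.py
python3 -m creep '[{"grip":8,"linear":[0,0,0],"rot":[0,0,0.05]},{"grip":8,"linear":[0,0,0],"rot":[0,0,0]}]'>/dev/null; python3 q.py
python3 -m creep '[{"grip":8,"linear":[0,0,0],"rot":[0,0,0.05]},{"grip":8,"linear":[0,0,0],"rot":[0,0,0]}]'>/dev/null; python3 q.py
python3 -m creep '[{"grip":8,"linear":[0,0,0],"rot":[0,0,0.05]},{"grip":8,"linear":[0,0,0],"rot":[0,0,0]}]'>/dev/null; python3 q.py
python3 -m creep '[{"grip":8,"linear":[0,0,0],"rot":[0,0,0.05]},{"grip":8,"linear":[0,0,0],"rot":[0,0,0]}]'>/dev/null; python3 q.py
```

```text
t 12.93 turned 0.552 pos [589.5 116.   34.2] w 13.1 F [ 3.8  7.3 -0.5] T [ 0.882 -0.463  0.145]
t 13.1 turned 0.602 pos [589.6 116.1  34.2] w 13.0 F [ 3.7  7.  -0.5] T [ 0.953 -0.49   0.023]
t 13.27 turned 0.653 pos [589.5 116.1  34.2] w 13.0 F [ 4.   6.8 -0.7] T [ 0.92  -0.544 -0.059]
t 13.43 turned 0.703 pos [589.6 116.1  34.2] w 13.2 F [5.4 7.  0.5] T [ 0.975 -0.545 -0.1  ]
t 13.6 turned 0.753 pos [589.6 116.1  34.2] w 13.5 F [ 5.3  5.9 -0.5] T [ 0.962 -0.558 -0.089]
t 13.77 turned 0.803 pos [589.6 116.1  34.2] w 13.0 F [ 4.4  7.2 -0.9] T [ 0.991 -0.524 -0.118]
t 13.93 turned 0.852 pos [589.7 116.1  34.2] w 13.4 F [ 4.8  6.2 -0.5] T [ 0.982 -0.548  0.004]
t 14.1 turned 0.902 pos [589.7 116.1  34.2] w 13.1 F [ 5.3  6.4 -1.3] T [ 1.027 -0.608  0.085]
```

The second stop is at about 0.85, and the knob is following the tool. I'll go on to about 1.26, with smaller steps at the end.

```bash
python3 -m creep '[{"grip":8,"linear":[0,0,0],"rot":[0,0,0.05]},{"grip":8,"linear":[0,0,0],"rot":[0,0,0]}]'>/dev/null; python3 q.py
python3 -m creep '[{"grip":8,"linear":[0,0,0],"rot":[0,0,0.05]},{"grip":8,"linear":[0,0,0],"rot":[0,0,0]}]'>/dev/null; python3 q.py
python3 -m creep '[{"grip":8,"linear":[0,0,0],"rot":[0,0,0.05]},{"grip":8,"linear":[0,0,0],"rot":[0,0,0]}]'>/dev/null; python3 q.py
python3 -m creep '[{"grip":8,"linear":[0,0,0],"rot":[0,0,0.05]},{"grip":8,"linear":[0,0,0],"rot":[0,0,0]}]'>/dev/null; python3 q.py
python3 -m creep '[{"grip":8,"linear":[0,0,0],"rot":[0,0,0.05]},{"grip":8,"linear":[0,0,0],"rot":[0,0,0]}]'>/dev/null; python3 q.py
python3 -m creep '[{"grip":8,"linear":[0,0,0],"rot":[0,0,0.05]},{"grip":8,"linear":[0,0,0],"rot":[0,0,0]}]'>/dev/null; python3 q.py
```

```text
t 14.27 turned 0.952 pos [589.7 116.1  34.2] w 12.9 F [ 5.   7.  -0.7] T [ 1.01  -0.676  0.131]
t 14.43 turned 1.002 pos [589.7 116.1  34.2] w 13.2 F [ 5.3  6.1 -1.1] T [ 1.047 -0.643  0.091]
t 14.6 turned 1.053 pos [589.8 116.1  34.2] w 13.3 F [ 5.8  7.1 -1.2] T [ 1.045 -0.64  -0.012]
t 14.77 turned 1.103 pos [589.8 116.1  34.2] w 13.2 F [ 5.3  7.1 -1. ] T [ 1.029 -0.697 -0.119]
t 14.93 turned 1.153 pos [589.8 116.2  34.2] w 12.8 F [ 5.1  7.6 -1.5] T [ 1.037 -0.662 -0.07 ]
t 15.1 turned 1.203 pos [589.9 116.1  34.2] w 13.0 F [ 6.6  7.  -1.2] T [ 1.056 -0.674 -0.126]
```

```bash
python3 -m creep '[{"grip":8,"linear":[0,0,0],"rot":[0,0,0.03]},{"grip":8,"linear":[0,0,0],"rot":[0,0,0]}]'>/dev/null; python3 q.py
python3 -m creep '[{"grip":8,"linear":[0,0,0],"rot":[0,0,0.025]},{"grip":8,"linear":[0,0,0],"rot":[0,0,0]},{"grip":8,"linear":[0,0,0],"rot":[0,0,0]},{"grip":8,"linear":[0,0,0],"rot":[0,0,0]},{"grip":8,"linear":[0,0,0],"rot":[0,0,0]},{"grip":8,"linear":[0,0,0],"rot":[0,0,0]},{"grip":8,"linear":[0,0,0],"rot":[0,0,0]}]'>/dev/null; python3 q.py
python3 -c "
from h import *
shot('top','t5',(150,85,320,235),4);shot('scene','s5',(150,140,300,260),5)"
```

```text
t 15.27 turned 1.232 pos [589.9 116.1  34.2] w 13.4 F [ 6.3  7.1 -1.9] T [ 1.092 -0.75  -0.02 ]
t 15.85 turned 1.255 pos [589.9 116.1  34.2] w 13.2 F [ 6.   6.4 -1.7] T [ 1.04  -0.741  0.016]
```

View pics/s5.png

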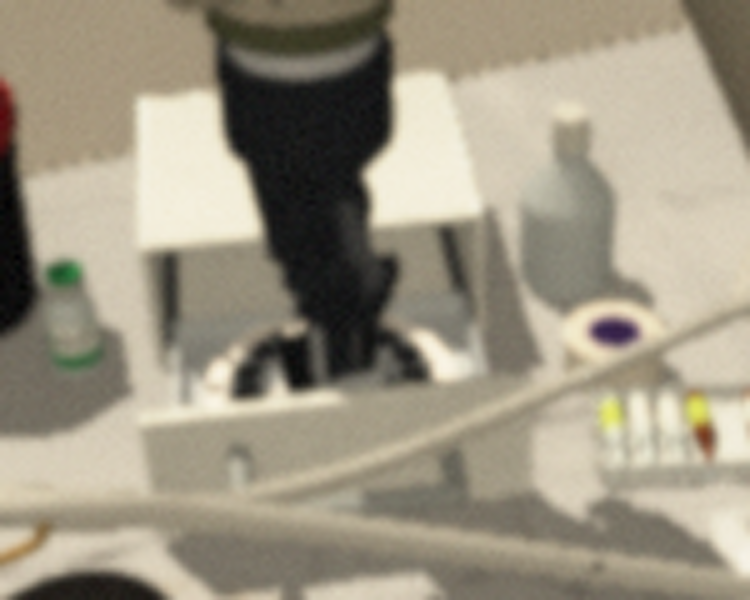

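View pics/t5.png

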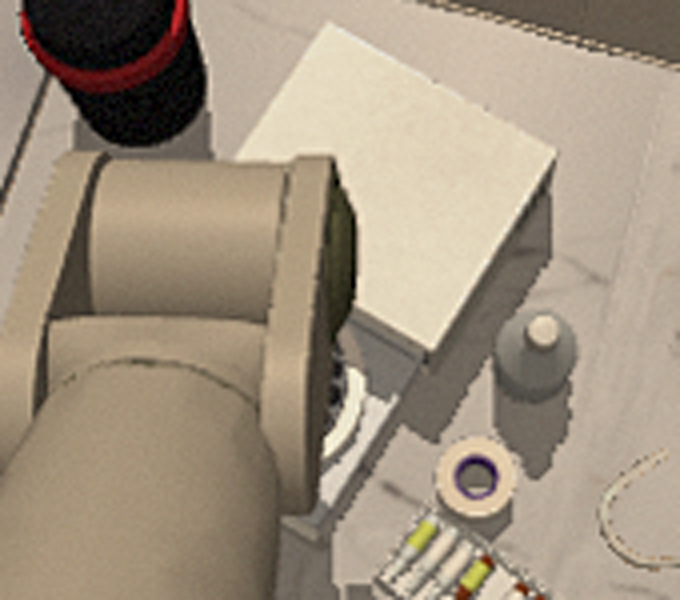

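The tray front edge is unchanged in the scene view, still at about (140,412). The vial, bottle, plaster and ampoules are where they were, and the knob is held with about zero moment at 1.255 rad. I'm handing in.

```bash
python3 -c "
from rig import ctrl
print(ctrl.finish_job())"; python3 q.py
```

```text
the job is handed in; nothing more can be done
None
the job is handed in; nothing more can be done
```

I pulled the tray out to its stop, turned the knob three clicks clockwise to the third stop, and handed the job in while still holding it. The rig reports no verdict, so what follows rests on my own checks.

- **Tray:** I pulled it about 118 mm by the handle, until it no longer moved and the pull force rose. The last scene picture shows its front edge where it was after the pull.
- **Knob:** The moment rose and fell at each of the three humps, and crossed zero near 0.43, 0.85 and 1.25 rad. At the end the tool had turned 1.255 rad (target 1.257) with a moment of about 0.02 N m. I did not turn past that point.
- **Grip:** The last force I commanded was 50 N, and the fingers read 13.2 mm on the 14 mm bar.
- **Surroundings:** In the last pictures the vial, bottle, plaster roll and ampoule tray were where they had been. I judged this by eye and did not measure it.
- **Limits of the checks:** The gripper hid the knob in the final pictures, so its angle comes from the tool's turn and the felt clicks. The scene camera put the handle about 2.6 mm from the top camera's position, roughly the stated calibration error; I used the top camera's position and the grasp held. No check failed.

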